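# Scrub out the tall jar in the pottery-painting studio

## Task

Take the long bottle brush out of its low stand by the wooden handle and, keeping hold of it, scrub the inside of the tall straight jar: push the bristles down to the jar's bottom, draw them up until their lower end is more than half way up the jar, and push them down to the bottom once more. Then stand the brush upright back in its stand, bristles down, setting it down rather than dropping it, and let go. Leave the jar and the short handled mug standing where they are.

Things in the scene. Friction and masses are not known exactly. Their poses are not given: they have to be found in the camera images.
- brush: long bottle brush, 200 mm tall, about 100 g, standing upright with bristles down in the stand. Origin: centre of the flat underside of the bristles; z runs up along the brush to the handle. Grey and cream bristle head: stiff cylinder 50 mm in diameter, from z 0 to 75 mm; bare steel stem 9 mm in diameter, 75 to 118 mm; round wooden handle 22 mm in diameter, 120 to 200 mm (grip it at about z 165 mm from above)
- stand: low round brush stand, fixed to the table, that holds the brush at the start: wooden disc 120 mm in diameter and 12 mm thick carrying a terracotta cup. Origin: centre of the underside, on the table; z up. Cup: 92 mm outside, 80 mm inside diameter, rim at z 42 mm, inner floor at z 16 mm, where the brush's underside rests
- jar: tall straight-sided white ceramic jar without handle, loose, upright, open at the top, about 550 g. Origin: centre of its underside, on the table; z up. 120 mm tall, 92 mm outside and 80 mm inside diameter, inner floor at z 6 mm
- mug: short white ceramic mug with a handle, loose, upright, 80 mm tall, 82 mm across without the handle: a bystander to be left alone. Origin: centre of its underside, on the table; z up; the handle is towards its +y
There are look-alikes about, which are no part of the job. Of the things shaped like the brush, the grey one is meant.

How it is judged:
By the outcome, as a careful person would: the job done as asked, in the order asked, and still so for the second after the job is handed in, with the robot touching nothing.
It also fails if it takes over 64 s, if anything falls off the work surface, if the arm or the gripper's body presses on something with over 40 N, if the wrist force passes 120 N, or if a joint passes its speed limit or range.

## Robot

A 6-joint arm with a two-finger parallel gripper is mounted at the origin on the work surface. World frame = base frame: x ahead of the robot, y to its left, z up, the work surface at z = 0. Lengths are in m, angles in rad, forces in N, time in s.
With the tool pointing down it reaches from about 0.35 to 0.85 m from the base axis. Payload 8.1 kg.
Tool frame: the origin (TCP) lies on the centre line of the jaws, within the pads' length; the fingertips stand 11 mm ahead of it and the grasp point (between the pads) lies 8 mm behind it (tip_reach is the z of the fingertips in the tool frame, in m); z points along the fingers, y is the direction in which the jaws open and shut (so a half turn about z gives the same grasp; the last joint's range is limited). The gripper opens to 93 mm and grips with 3 to 60 N. Pads are 15 mm wide; open, the fingers measure 128 mm over their backs; the gripper's body (75 mm by 188 mm) begins 65 mm behind the grasp point.
Start: joints at [-1.263, 0.13, 1.488, -0, 1.523, -0.085], TCP at [0.23, -0.554, 0.23] pointing down, gripper open.
Joint ranges: [-2.96, 2.96], [-0.89, 2.26], [0.02, 2.5], [-1.34, 4.48], [0, 2.73], [-2.66, 2.66]. Speed limits (rad/s): [2.39, 2.39, 2.79, 3.14, 3.14, 3.14].

## Interface

Orientations are given as a rotation vector (axis times angle).
In Python, from plant import read_state, read_camera, camera_params, close_job, silhouettes, tip_of, tip_reach gives the robot as it stands.
- The arm moves only by the shell command python3 -m creep 'ROWS' [FORCE]. ROWS is JSON, a list of rows, each a list of 5 numbers: the shift along the tool's x, y, z in m, then the turn about the tool's z in rad, then the closure in counts, from 0 (fully open) to 255 (shut). In form: [[dx, dy, dz, twist, gripper], ...]. A call has 1 to 12 rows; each row shifts and turns the commanded pose from where the row before left it, along the tool's axes as they then stand; what a row does not reach is not made up. A row lasts 1/12 s, in which the tool goes at most 41.7 mm and 7.16 degrees, less where a joint would pass 70% of its speed; a pose out of reach is approached as far as the arm can. A call is refused whole if a number of a shift passes 0.0417 or a number of a turn 0.125, either way. A call with a gripper value outside its range is refused whole. The fingers move at their own pace and stop on an object; FORCE is the grip in N (left out, the last holds). Time passes only in rows, so rows that do not move let the fingers close. It gives the time, the measured TCP pose, the force and the opening at its end, in the units of the state.
- read_state(): the state, without advancing time (a new reading comes with each control period).
- read_camera(name): name is "side" or "top"; returns the picture (384x512x3 uint8, red, green, blue); there is no depth.
- camera_params(name): a dict with "fov_y" (degrees; the focal length in pixels is half the picture's height over the tangent of half this angle, whatever the lens; pixels are square), "cx", "cy" (the principal point, pixels), "position" and "rotation" of the camera in the world. Camera axes: x right, y down, z forward; pixel columns grow to the right and rows downward; lengths in m; the calibration is good to about 2 mm. A picture is of the moment at which its call begins. camera_params takes no time and is no camera call.
- close_job(): hands the job in, once; it reports no verdict.
Trained networks look in the newest picture that a camera, given by its name, has taken for a name from the list of things; names that differ only in an ending like _2 or _b are one class to them, and where a whole thing is asked for, a point or a joint stands for the part that bears it (a point fixed in the world has none). Each returns a list of dicts, best first, with "confidence" (0 to 1); they miss things now and then, are a little off and sometimes report something else, mostly with a low value. They report only what shows in the picture. A call takes as long as a camera call. They do not tell look-alikes from the thing itself.
- silhouettes(camera, query): "region" (384x512 bool, what is visible of it) and "pixel" ([column, row] in pixels, amid what is visible of it).
- tip_of(camera, query): "pixel" ([column, row] in pixels: a listed point, or the origin of a listed thing).
The state is a dict: "t": time; "q": joint angles; "dq": joint speeds; "joint_torque": joint torques, N m; "tool_pos": TCP position; "orientation": TCP orientation; "force": force on the tool from outside, world axes, zero at the start; "wrist_torque": the same for the moment, N m; "opening": finger opening in m.
Only numpy, scipy, OpenCV 4.12 (cv2) and the standard library are available. Lean on these libraries where they do the work, as an engineer would, in place of code of your own. Each camera call takes 0.05 s, during which the arm holds its last target.

## Working session

There is one attempt and no reset: what is moved stays moved. The work goes in short steps, Python scripts to look and compute and a shell command to move; the robot and the scene stay as the last step left them, time stands still between calls to the robot, and variables do not carry over. Pictures are saved under pics/ and viewed, and the job is handed in when it is done.

```bash
ls; mkdir -p pics; python3 - <<'E'
from plant import *
import cv2
s=read_state(); print(s)
for n in("side","top"):
    im=read_camera(n); cv2.imwrite(f"pics/{n}0.png",im[:,:,::-1]); print(n,camera_params(n))
    for q in("brush","stand","jar","mug"):
        for d in silhouettes(n,q)[:4]: print(q,"sil",d["confidence"],d["pixel"],d["region"].sum())
        for d in tip_of(n,q)[:4]: print(q,"tip",d["confidence"],d["pixel"])
E
```

```text
pics
{'t': 0.0, 'q': array([-1.26341039e+00,  1.31159562e-01,  1.48925329e+00,  1.29691195e-05,
        1.52298879e+00, -8.54062470e-02]), 'dq': array([ 1.58330357e-04,  2.69015927e-05, -5.14707536e-04,  8.96907177e-04,
       -4.52911591e-04, -4.78612882e-04]), 'joint_torque': array([-1.51484499e-03, -5.59852660e+01, -4.91756630e+01,  7.68189062e-02,
        3.51249729e-02, -1.04710202e-04]), 'tool_pos': array([ 0.22952051, -0.55378477,  0.22860266]), 'orientation': array([-3.07943478e+00, -6.12685673e-01,  2.94344193e-04]), 'force': array([-0.28931097,  0.29589721, -0.04753342]), 'wrist_torque': array([-0.08142978,  0.03752471, -0.04954792]), 'opening': 0.09300925533552322}
side {'fov_y': 57.369953761757415, 'cx': 260.52912744590304, 'cy': 193.32321494923784, 'position': array([ 0.51746422, -0.56226576,  0.62619509]), 'rotation': array([-2.37178795,  0.08282737, -0.02319013])}
brush sil 0.73 [255.0, 171.3] 1036
brush sil 0.63 [242.6, 220.2] 1273
brush tip 0.98 [254.0, 192.7]
brush tip 0.81 [244.5, 237.2]
brush tip 0.78 [274.4, 165.6]
stand sil 0.7 [262.4, 202.5] 662
stand tip 0.97 [253.7, 198.2]
jar sil 0.71 [230.5, 117.2] 1617
jar tip 0.62 [229.6, 132.2]
mug sil 0.98 [215.3, 286.5] 2501
mug tip 0.85 [218.4, 298.5]
top {'fov_y': 57.1711512812233, 'cx': 255.9992550217091, 'cy': 196.1187429604425, 'position': array([0.38726239, 0.00583981, 0.83119822]), 'rotation': array([-2.15014135,  2.05639426, -0.22838769])}
brush sil 0.83 [243.9, 204.1] 583
brush sil 0.79 [197.6, 176.2] 707
brush sil 0.62 [300.7, 224.7] 550
brush tip 0.93 [297.9, 226.6]
brush tip 0.86 [201.6, 180.7]
brush tip 0.67 [246.8, 208.2]
stand sil 0.55 [248.2, 221.5] 1427
stand tip 0.89 [246.6, 213.5]
jar sil 0.69 [123.0, 220.5] 2247
jar tip 0.88 [138.3, 224.1]
mug sil 0.96 [365.8, 251.1] 1530
mug tip 0.75 [353.4, 253.2]
```

View pics/side0.png

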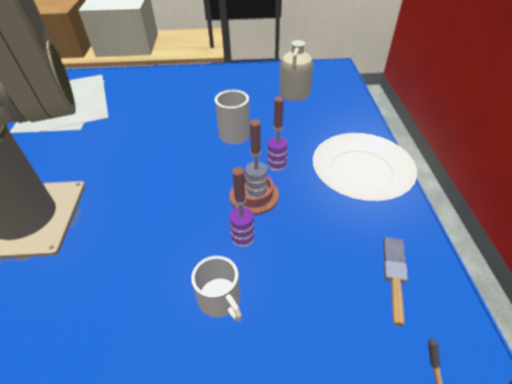

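View pics/top0.png

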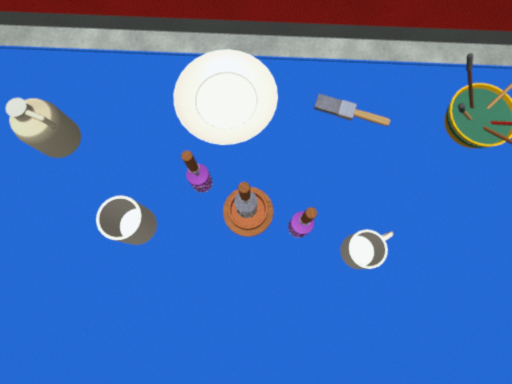

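The grey brush stands in the terracotta stand: side handle top about (255,122), top about (244,185). The purple ones to either side are decoys. The jar is at side (232,117) and top (125,220). The mug is at side (216,286) and top (362,250).

```bash
cat > h.py <<'E'
import numpy as np, cv2
from scipy.spatial.transform import Rotation as R
from scipy.optimize import least_squares
from plant import *
def cam(n):
    p=camera_params(n); f=192/np.tan(np.radians(p["fov_y"]/2))
    return f,p["cx"],p["cy"],np.array(p["position"]),R.from_rotvec(p["rotation"]).as_matrix()
def onz(n,px,z):
    f,cx,cy,t,M=cam(n); d=M@np.array([(px[0]-cx)/f,(px[1]-cy)/f,1]); return t+d*(z-t[2])/d[2]
def proj(n,P):
    f,cx,cy,t,M=cam(n); c=(np.atleast_2d(P)-t)@M; return np.c_[cx+f*c[:,0]/c[:,2],cy+f*c[:,1]/c[:,2]]
def circ(c,r,z,k=48):
    a=np.linspace(0,2*np.pi,k); return np.c_[c[0]+r*np.cos(a),c[1]+r*np.sin(a),0*a+z]
def overlay(n,im,things,name,box=None,s=1):
    im=cv2.resize(im[:,:,::-1].copy(),None,fx=s,fy=s,interpolation=cv2.INTER_CUBIC)
    for c,r,z,col in things:
        cv2.polylines(im,[np.round((proj(n,circ(c,r,z))+.5)*s-.5).astype(np.int32)],True,col,1)
    if box: x0,y0,x1,y1=[int(v*s) for v in box]; im=im[y0:y1,x0:x1]
    cv2.imwrite(name,im)
E
python3 - <<'E'
from h import *
print("stand",onz("side",(253.7,198.2),0),onz("top",(246.6,213.5),0))
print("brush o",onz("side",(254,192.7),.016),onz("top",(246.8,208.2),.016))
print("brush top",onz("side",(255,122),.216),onz("top",(244,185),.216))
print("jar",onz("side",(229.6,132.2),0),onz("top",(138.3,224.1),0), "rim",onz("side",(233,98),.12),onz("top",(119.5,218.5),.12))
print("mug",onz("side",(218.4,298.5),0),onz("top",(353.4,253.2),0))
print("purp",onz("side",(244.5,237.2),.0),onz("top",(297.9,226.6),.0),onz("side",(274.4,165.6),.0),onz("top",(201.6,180.7),.0))
E
```

```text
stand [0.5354135  0.02669677 0.        ] [0.52921931 0.03344491 0.        ]
brush o [0.53665414 0.02986289 0.016     ] [0.53912765 0.03307784 0.016     ]
brush top [0.54311785 0.03473064 0.216     ] [0.54409083 0.03356256 0.216     ]
jar [0.47799802 0.30230751 0.        ] [0.49227503 0.28897768 0.        ] rim [0.49567781 0.29209743 0.12      ] [0.48684818 0.28770452 0.12      ]
mug [ 0.45346255 -0.23311875  0.        ] [ 0.44657085 -0.2202344   0.        ]
purp [ 0.50876869 -0.09022455  0.        ] [ 0.50320248 -0.08967436  0.        ] [0.59727668 0.14262132 0.        ] [0.60533712 0.14721801 0.        ]
```

```bash
python3 - <<'E'
from h import *
S=(.534,.031);B=(.5435,.0335);J=(.490,.289)
G=(0,255,0);Y=(0,255,255)
T=[(S,.06,.012,G),(S,.046,.042,Y),(J,.046,.12,G),(J,.046,0,Y),(B,.011,.216,G),(B,.025,.091,(255,255,0))]
a=[]
for n,box in(("side",(200,70,300,220)),("top",(80,160,280,260))):
    im=cv2.imread(f"pics/{n}0.png")[:,:,::-1]
    overlay(n,im,T,f"pics/ov_{n}.png",box,4)
E
```

```text
(no output)
```

View pics/ov_side.png

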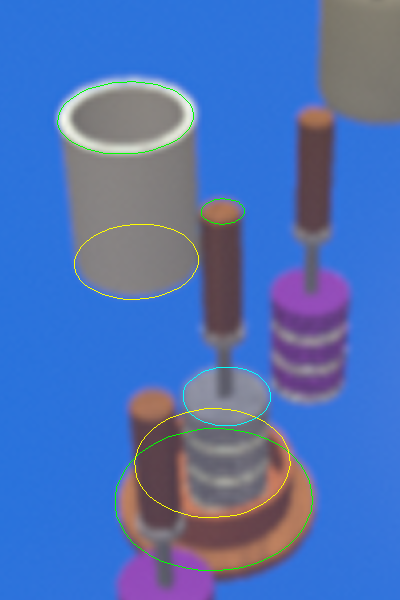

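View pics/ov_top.png

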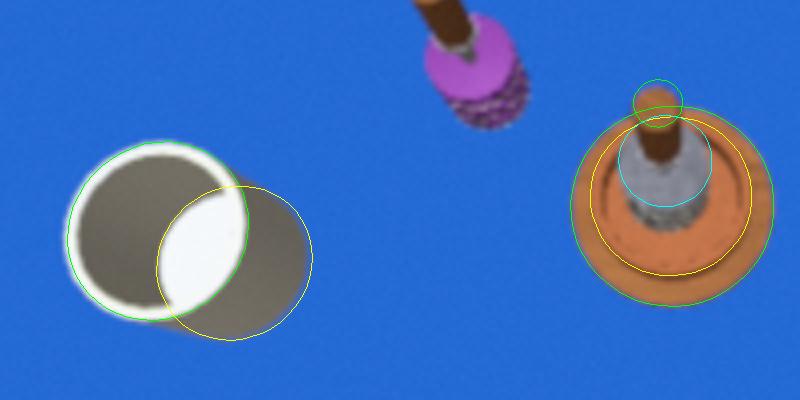

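Overlays fit within about 2 mm: stand (.534,.030), brush (.5435,.0335), jar (.490,.289). The decoys are about 0.12 m from the brush along ±y, so I'll turn the jaws along world x and rise first.

```bash
python3 -m creep '[[0,0,-0.0075,-0.1178,0],[0,0,-0.0075,-0.1178,0],[0,0,-0.0075,-0.1178,0],[0,0,-0.0075,-0.1178,0],[0,0,-0.0075,-0.1178,0],[0,0,-0.0075,-0.1178,0],[0,0,-0.0075,-0.1178,0],[0,0,-0.0075,-0.1178,0],[0,0,-0.0075,-0.1178,0],[0,0,-0.0075,-0.1178,0],[0,0,0,0,0]]'; python3 - <<'E'
from h import *
s=read_state();print(s["tool_pos"],R.from_rotvec(s["orientation"]).as_matrix().round(3),s["q"])
E
```

```text
t: 1.82
tool_pos: [0.2299, -0.5549, 0.3066]
orientation: [2.213, 2.226, -0.002]
force: [-0.0, -0.0, 0.5]
opening: 0.0928
[ 0.22987947 -0.55493762  0.3065898 ] [[-0.006  1.     0.001]
 [ 1.     0.006 -0.003]
 [-0.003  0.001 -1.   ]] [-1.26340631e+00  1.10718656e-01  1.37058544e+00 -1.19957773e-05
  1.65753993e+00 -1.26911001e+00]
```

```bash
python3 -m creep '[[0.01,0.005,0,0,0],[0.02,0.011,0,0,0],[0.026,0.014,0,0,0],[0.026,0.014,0,0,0],[0.026,0.014,0,0,0],[0.026,0.014,0,0,0],[0.026,0.014,0,0,0],[0.026,0.014,0,0,0],[0.026,0.014,0,0,0],[0.026,0.014,0,0,0],[0.026,0.014,0,0,0],[0.026,0.014,0,0,0]]'
python3 -m creep '[[0.026,0.014,0,0,0],[0.026,0.014,0,0,0],[0.026,0.014,0,0,0],[0.026,0.014,0,0,0],[0.026,0.014,0,0,0],[0.026,0.014,0,0,0],[0.026,0.014,0,0,0],[0.026,0.014,0,0,0],[0.026,0.014,0,0,0],[0.026,0.014,0,0,0],[0.02,0.01,0,0,0],[0,0,0,0,0]]'
```

```text
t: 2.82
tool_pos: [0.3859, -0.2621, 0.3038]
orientation: [-2.226, -2.216, -0.0]
force: [0.6, 0.7, -0.7]
opening: 0.0928
t: 3.82
tool_pos: [0.5359, 0.0198, 0.3034]
orientation: [-2.221, -2.219, -0.0]
force: [0.4, 0.1, -0.8]
opening: 0.093
```

```bash
python3 -m creep '[[0.007,0.004,0,0,0],[0.0065,0.0035,0,0,0],[0,0,0.01,0,0],[0,0,0.015,0,0],[0,0,0,0,0],[0,0,0,0,0]]'; python3 - <<'E'
from h import *
for n,box in(("side",(200,30,300,230)),("top",(170,110,340,260))):
    im=read_camera(n); cv2.imwrite(f"pics/b_{n}.png",im[:,:,::-1])
    cv2.imwrite(f"pics/b_{n}z.png",cv2.resize(im[box[1]:box[3],box[0]:box[2],::-1],None,fx=3,fy=3,interpolation=cv2.INTER_CUBIC))
E
```

```text
t: 4.32
tool_pos: [0.5422, 0.0286, 0.2782]
orientation: [-2.222, -2.218, 0.003]
force: [0.2, 0.4, 0.4]
opening: 0.093
```

View pics/b_side.png

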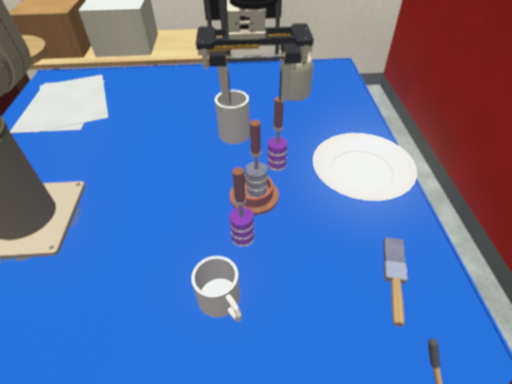

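View pics/b_top.png

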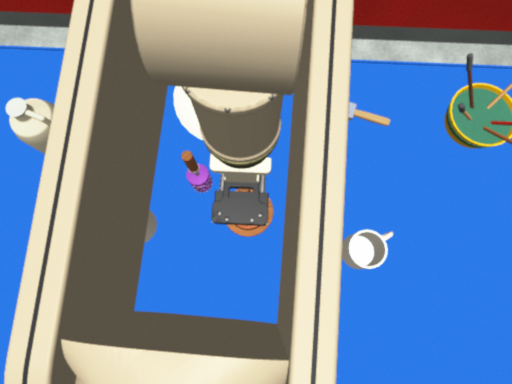

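The side view shows the open fingers straddling the grey handle at (255,122), and the arm hides the brush in the top view. I'll correct y by 5 mm, then descend.

```bash
python3 -m creep '[[0.005,0.001,0,0,0],[0,0,0.015,0,0],[0,0,0.015,0,0],[0,0,0.015,0,0],[0,0,0.015,0,0],[0,0,0.015,0,0],[0,0,0.015,0,0],[0,0,0.01,0,0],[0,0,0.005,0,0],[0,0,0,0,0],[0,0,0,0,0]]'; python3 - <<'E'
from h import *
im=read_camera("side"); cv2.imwrite("pics/c_side.png",im[:,:,::-1])
box=(180,40,330,230)
cv2.imwrite("pics/c_sidez.png",cv2.resize(im[box[1]:box[3],box[0]:box[2],::-1],None,fx=3,fy=3,interpolation=cv2.INTER_CUBIC))
E
```

```text
t: 5.33
tool_pos: [0.5445, 0.0342, 0.1753]
orientation: [2.221, 2.221, 0.001]
force: [0.1, 1.0, 0.6]
opening: 0.093
```

View pics/c_sidez.png

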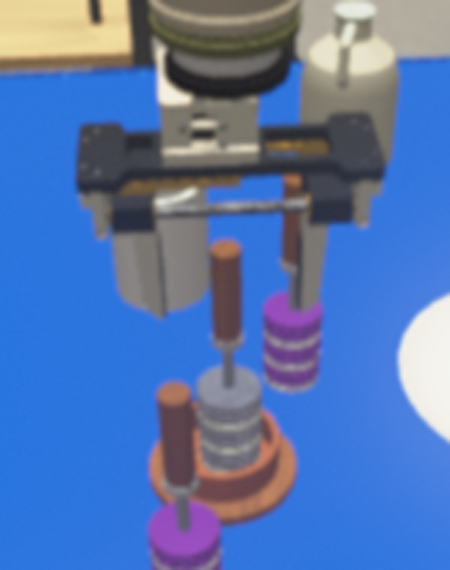

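The fingers straddle the handle, which is at about (226,290) in the crop. Closing.

```bash
python3 -m creep '[[0,0,0,0,120],[0,0,0,0,160],[0,0,0,0,200],[0,0,0,0,255],[0,0,0,0,255],[0,0,0,0,255],[0,0,0,0,255],[0,0,0,0,255],[0,0,0,0,255],[0,0,0,0,255],[0,0,0,0,255],[0,0,0,0,255]]' 35
```

```text
t: 6.38
tool_pos: [0.5441, 0.0342, 0.1745]
orientation: [-2.221, -2.221, 0.0]
force: [0.6, -0.4, -0.8]
opening: 0.0215
```

```bash
python3 -m creep '[[0,0,-0.005,0,255],[0,0,-0.01,0,255],[0,0,-0.014,0,255],[0,0,-0.014,0,255],[0,0,-0.014,0,255],[0,0,-0.014,0,255],[0,0,-0.014,0,255],[0,0,-0.014,0,255],[0,0,-0.014,0,255],[0,0,-0.014,0,255],[0,0,-0.008,0,255],[0,0,0,0,255]]'; python3 - <<'E'
from h import *
im=read_camera("side")
box=(160,0,330,230)
cv2.imwrite("pics/d_sidez.png",cv2.resize(im[box[1]:box[3],box[0]:box[2],::-1],None,fx=2.6,fy=2.6,interpolation=cv2.INTER_CUBIC))
E
```

```text
t: 7.38
tool_pos: [0.5452, 0.0342, 0.3128]
orientation: [2.219, 2.219, 0.005]
force: [0.4, -0.3, -0.9]
opening: 0.0214
```

View pics/d_sidez.png

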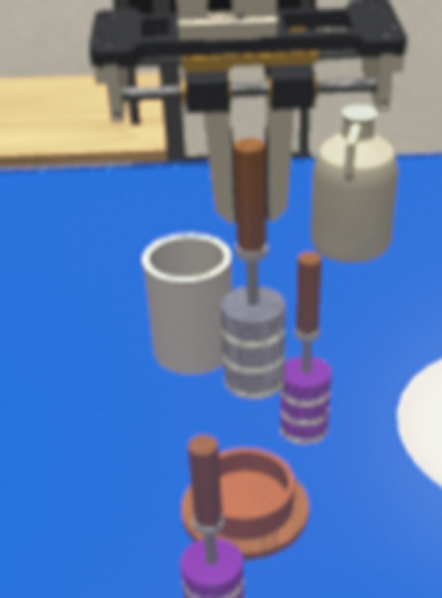

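The brush is held upright with the bristles clear of the stand. Moving to above the jar.

```bash
python3 -m creep '[[0.008,-0.004,0,0,255],[0.016,-0.005,0,0,255],[0.022,-0.006,0,0,255],[0.026,-0.006,0,0,255],[0.026,-0.006,0,0,255],[0.026,-0.006,0,0,255],[0.026,-0.006,0,0,255],[0.026,-0.005,0,0,255],[0.026,-0.004,0,0,255],[0.022,-0.004,0,0,255],[0.018,-0.002,0,0,255],[0.01,-0.002,0,0,255]]';python3 -m creep '[[0.003,0,0,0,255],[0,0,0,0,255],[0,0,0,0,255]]'; python3 - <<'E'
from h import *
J=(.490,.289)
for n,box in(("side",(160,0,330,200)),("top",(60,100,300,270))):
    im=read_camera(n)
    c=read_state()["tool_pos"]; b=c[2]-.1585
    overlay(n,im,[(J,.046,.12,(0,255,0)),(c,.025,b,(0,0,255)),(c,.025,b+.075,(0,0,255))],f"pics/e_{n}.png",box,3)
E
```

```text
t: 8.43
tool_pos: [0.4866, 0.2883, 0.3081]
orientation: [-2.218, -2.223, 0.003]
force: [-0.3, -0.1, -1.6]
opening: 0.0216
t: 8.68
tool_pos: [0.4881, 0.2885, 0.3092]
orientation: [2.222, 2.221, -0.002]
force: [-0.5, 0.0, -2.0]
opening: 0.0217
```

View pics/e_side.png

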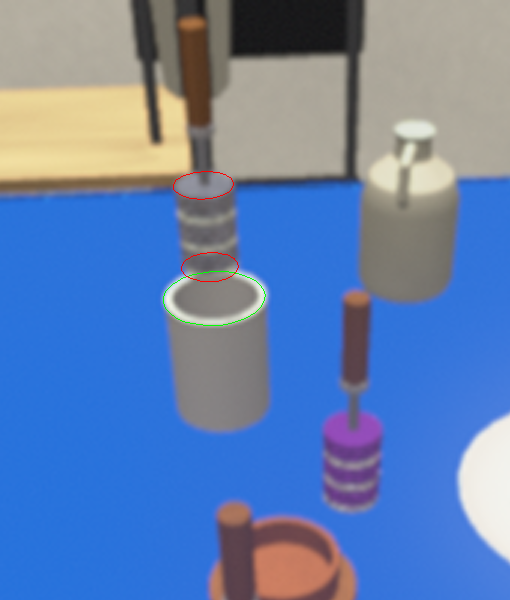

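View pics/e_top.png

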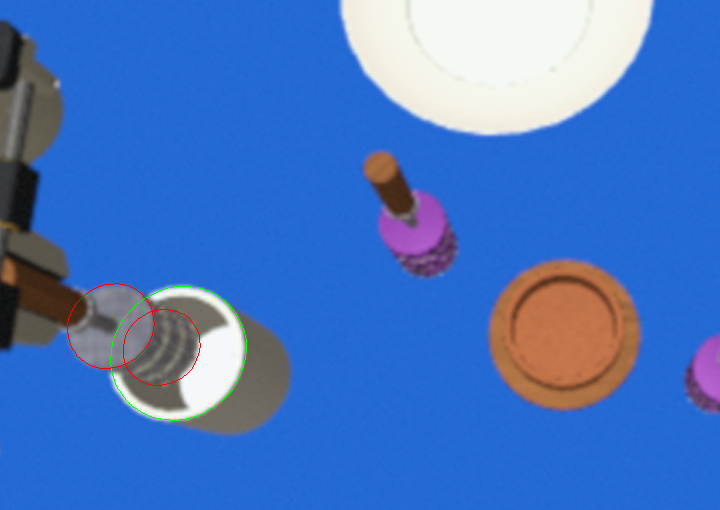

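Predicted bristle circles match both pictures, and the bristles are centred over the jar mouth within about 2 mm. Going down into the jar.

```bash
python3 -m creep '[[0,0.002,0.005,0,255],[0,0,0.01,0,255],[0,0,0.015,0,255],[0,0,0.015,0,255],[0,0,0.015,0,255],[0,0,0.015,0,255],[0,0,0.015,0,255],[0,0,0.015,0,255],[0,0,0.015,0,255],[0,0,0.01,0,255],[0,0,0.004,0,255],[0,0,0,0,255]]'; python3 -m creep '[[0,0,0.003,0,255],[0,0,0.002,0,255],[0,0,0.0,0,255]]'
```

```text
t: 9.78
tool_pos: [0.4894, 0.2885, 0.174]
orientation: [-2.221, -2.22, 0.004]
force: [0.1, -0.3, -1.9]
opening: 0.0218
t: 10.03
tool_pos: [0.4905, 0.2893, 0.1711]
orientation: [2.221, 2.221, 0.001]
force: [-0.4, 0.1, -1.1]
opening: 0.0217
```

```bash
python3 -m creep '[[0,0,0.002,0,255],[0,0,0.002,0,255],[0,0,0.0,0,255]]'; python3 -m creep '[[0,0,0.002,0,255],[0,0,0.0,0,255]]'
```

```text
t: 10.28
tool_pos: [0.4901, 0.2892, 0.1664]
orientation: [-2.221, -2.221, 0.0]
force: [0.4, -0.5, -0.8]
opening: 0.0214
t: 10.45
tool_pos: [0.4901, 0.2892, 0.1643]
orientation: [-2.221, -2.221, 0.0]
force: [1.4, -0.2, -1.3]
opening: 0.0216
```

```bash
python3 -m creep '[[0,0,0.002,0,255],[0,0,0.0,0,255]]'
```

```text
t: 10.62
tool_pos: [0.4908, 0.2896, 0.1643]
orientation: [2.221, 2.221, 0.003]
force: [-2.2, 0.3, 6.7]
opening: 0.0218
```

The bristles touch the bottom (+8 N change at TCP z .164, as expected). Draw up 80 mm, putting the lower end at z of about .086.

```bash
python3 -m creep '[[0,0,-0.004,0,255],[0,0,-0.01,0,255],[0,0,-0.014,0,255],[0,0,-0.014,0,255],[0,0,-0.014,0,255],[0,0,-0.014,0,255],[0,0,-0.01,0,255],[0,0,-0.004,0,255],[0,0,0,0,255],[0,0,0,0,255]]'; python3 - <<'E'
from h import *
J=(.490,.289)
for n,box in(("side",(160,0,330,200)),("top",(60,100,300,270))):
    im=read_camera(n)
    c=read_state()["tool_pos"]; b=c[2]-.1585
    overlay(n,im,[(J,.046,.12,(0,255,0)),(c,.025,b+.075,(0,0,255))],f"pics/f_{n}.png",box,3)
E
```

```text
t: 11.45
tool_pos: [0.4901, 0.2892, 0.2463]
orientation: [-2.221, -2.221, 0.0]
force: [-0.2, -0.4, -1.5]
opening: 0.0218
```

View pics/f_side.png

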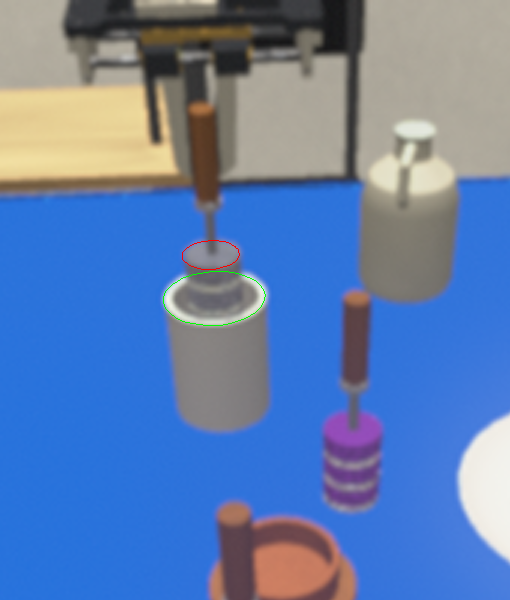

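View pics/f_top.png

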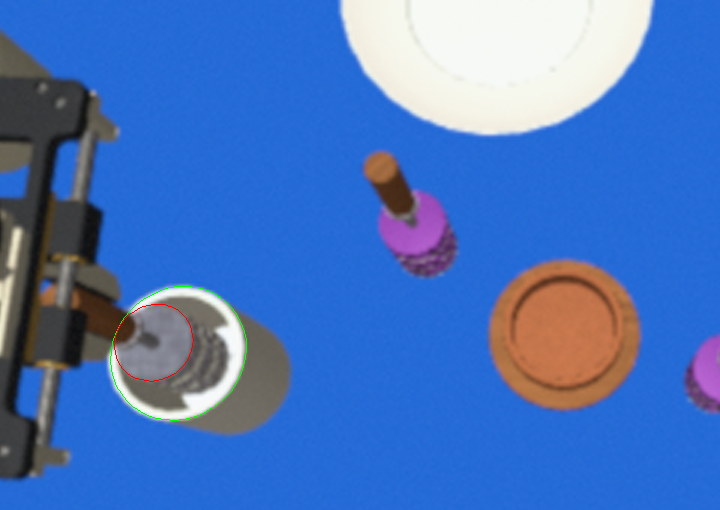

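The bristle shoulder sits at its predicted circle above the rim, so the lower end is at z of about .087, more than half way up. The jar is unmoved. Pushing down again.

```bash
python3 -m creep '[[0,0,0.005,0,255],[0,0,0.01,0,255],[0,0,0.015,0,255],[0,0,0.015,0,255],[0,0,0.015,0,255],[0,0,0.01,0,255],[0,0,0.005,0,255],[0,0,0,0,255],[0,0,0.003,0,255],[0,0,0.002,0,255],[0,0,0,0,255]]'; python3 -m creep '[[0,0,0.002,0,255],[0,0,0.0,0,255]]'
```

```text
t: 12.47
tool_pos: [0.4905, 0.2894, 0.167]
orientation: [2.221, 2.221, 0.001]
force: [1.0, -0.6, -2.0]
opening: 0.0215
t: 12.63
tool_pos: [0.4903, 0.2893, 0.1648]
orientation: [2.221, 2.221, 0.001]
force: [-0.7, -0.1, -1.4]
opening: 0.0216
```

```bash
python3 -m creep '[[0,0,0.002,0,255],[0,0,0.0,0,255]]'
```

```text
t: 12.8
tool_pos: [0.4908, 0.2896, 0.1643]
orientation: [2.221, 2.221, 0.003]
force: [-0.7, -0.4, 6.2]
opening: 0.0217
```

Bottom touched again (6 N). Lifting out.

```bash
python3 -m creep '[[0,0,-0.004,0,255],[0,0,-0.01,0,255],[0,0,-0.015,0,255],[0,0,-0.015,0,255],[0,0,-0.015,0,255],[0,0,-0.015,0,255],[0,0,-0.015,0,255],[0,0,-0.015,0,255],[0,0,-0.015,0,255],[0,0,-0.015,0,255],[0,0,-0.01,0,255],[0,0,0,0,255]]'; python3 - <<'E'
from h import *
print(onz("top",(248.3,211.3),.012), onz("top",(248,210.7),.042))
T=[((.534,.030),.06,.012,(0,255,0)),((.534,.030),.04,.042,(0,255,255)),((.49,.289),.046,.12,(0,255,0))]
for n,box in(("side",(180,80,300,220)),("top",(90,150,290,260))):
    overlay(n,read_camera(n),T,f"pics/g_{n}.png",box,4)
E
```

```text
t: 13.8
tool_pos: [0.4912, 0.2897, 0.3101]
orientation: [2.22, 2.22, 0.007]
force: [0.8, -0.1, -1.1]
opening: 0.0214
[0.53260286 0.02930369 0.012     ] [0.52863278 0.02919391 0.042     ]
```

View pics/g_side.png

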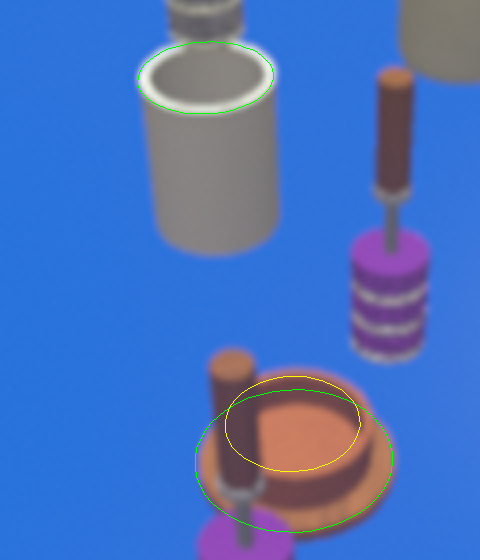

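View pics/g_top.png

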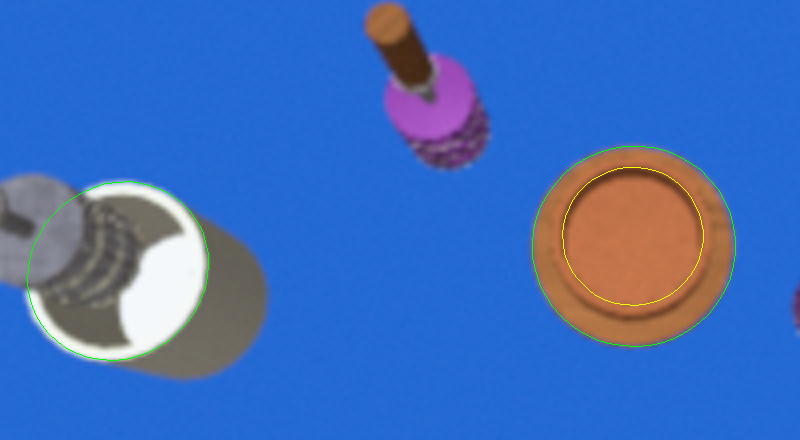

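Jar unmoved and stand centre confirmed at about (.534,.029). Carrying the brush back.

```bash
python3 -m creep '[[-0.008,0.001,0,0,255],[-0.016,0.002,0,0,255],[-0.022,0.003,0,0,255],[-0.026,0.003,0,0,255],[-0.026,0.004,0,0,255],[-0.026,0.004,0,0,255],[-0.026,0.005,0,0,255],[-0.026,0.005,0,0,255],[-0.026,0.006,0,0,255],[-0.024,0.004,0,0,255],[-0.018,0.004,0,0,255],[-0.011,0.002,0,0,255]]';python3 -m creep '[[-0.004,0.001,0,0,255],[-0.002,0,0,0,255],[0,0,0,0,255],[0,0,0,0,255]]'; python3 - <<'E'
from h import *
for n,box in(("side",(160,20,330,220)),):
    im=read_camera(n)
    c=read_state()["tool_pos"]; b=c[2]-.1585
    overlay(n,im,[(c,.025,b,(0,0,255)),(c,.025,b+.075,(0,0,255))],f"pics/h_{n}.png",box,3)
E
```

```text
t: 14.9
tool_pos: [0.5327, 0.0317, 0.3052]
orientation: [-2.223, -2.219, 0.003]
force: [0.4, -0.8, -1.4]
opening: 0.0219
t: 15.23
tool_pos: [0.534, 0.029, 0.3065]
orientation: [-2.22, -2.222, -0.0]
force: [-1.2, 0.2, -0.6]
opening: 0.0214
```

View pics/h_side.png

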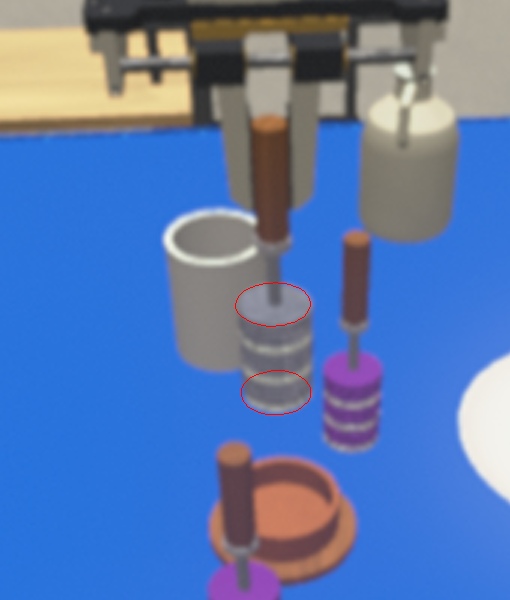

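Brush is upright over the stand and matches the prediction. Lowering.

```bash
python3 -m creep '[[0,0,0.005,0,255],[0,0,0.01,0,255],[0,0,0.015,0,255],[0,0,0.015,0,255],[0,0,0.015,0,255],[0,0,0.015,0,255],[0,0,0.015,0,255],[0,0,0.015,0,255],[0,0,0.01,0,255],[0,0,0.006,0,255],[0,0,0,0,255],[0,0,0,0,255]]';python3 -m creep '[[0,0,0.003,0,255],[0,0,0.002,0,255],[0,0,0.0,0,255]]'
```

```text
t: 16.28
tool_pos: [0.5341, 0.0283, 0.1856]
orientation: [-2.221, -2.221, 0.0]
force: [0.2, -0.5, -1.2]
opening: 0.0218
t: 16.53
tool_pos: [0.5344, 0.0282, 0.1808]
orientation: [2.221, 2.221, 0.001]
force: [-0.8, -0.5, -0.4]
opening: 0.0217
```

```bash
python3 -m creep '[[0,0,0.0015,0,255],[0,0,0.0,0,255]]';python3 -m creep '[[0,0,0.0015,0,255],[0,0,0.0,0,255]]'
```

```text
t: 16.7
tool_pos: [0.5342, 0.0282, 0.1792]
orientation: [2.221, 2.221, 0.0]
force: [-0.2, -0.1, -0.2]
opening: 0.0216
t: 16.87
tool_pos: [0.5341, 0.0282, 0.1774]
orientation: [-2.221, -2.221, 0.0]
force: [-0.3, -0.3, -0.6]
opening: 0.0214
```

```bash
python3 -m creep '[[0,0,0.0015,0,255],[0,0,0.0,0,255]]';python3 -m creep '[[0,0,0.001,0,255],[0,0,0.0,0,255]]'
```

```text
t: 17.03
tool_pos: [0.534, 0.0282, 0.1758]
orientation: [-2.221, -2.221, 0.0]
force: [-0.0, 0.4, -1.1]
opening: 0.0214
t: 17.2
tool_pos: [0.5341, 0.0282, 0.1749]
orientation: [-2.221, -2.221, 0.0]
force: [0.6, -0.8, -1.2]
opening: 0.0217
```

```bash
python3 -m creep '[[0,0,0.001,0,255],[0,0,0.0,0,255]]'
```

```text
t: 17.37
tool_pos: [0.5344, 0.0282, 0.1743]
orientation: [2.221, 2.221, 0.0]
force: [-0.1, 0.5, -0.5]
opening: 0.0215
```

```bash
python3 -m creep '[[0,0,0.001,0,255],[0,0,0.0,0,255]]'
```

```text
t: 17.53
tool_pos: [0.5345, 0.0281, 0.1742]
orientation: [2.221, 2.221, 0.001]
force: [-2.0, -0.4, 5.7]
opening: 0.0216
```

Seated, with about 6.5 N contact at the expected height. Easing off 1 mm and opening gently.

```bash
python3 -m creep '[[0,0,-0.001,0,255],[0,0,0,0,255],[0,0,0,0,195],[0,0,0,0,190],[0,0,0,0,180],[0,0,0,0,165],[0,0,0,0,140],[0,0,0,0,110],[0,0,0,0,80],[0,0,0,0,40],[0,0,0,0,40],[0,0,0,0,40]]' 10; python3 - <<'E'
from h import *
im=read_camera("side"); overlay("side",im,[],"pics/i_side.png",(160,20,330,220),3)
E
```

```text
t: 18.53
tool_pos: [0.5342, 0.0282, 0.1741]
orientation: [-2.221, -2.221, -0.0]
force: [-0.3, -0.0, -0.3]
opening: 0.0682
```

View pics/i_side.png

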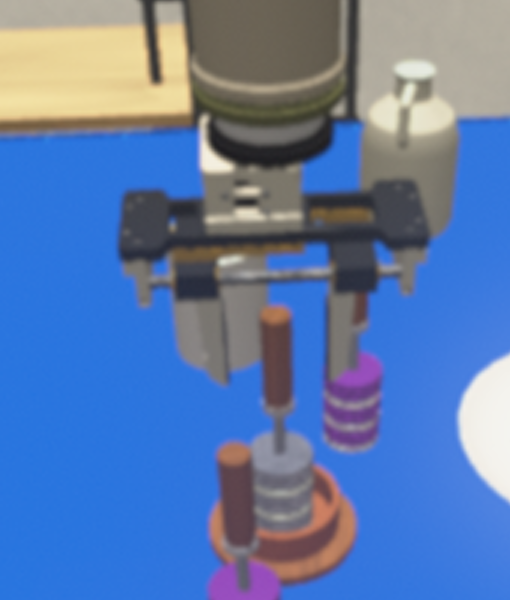

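The brush stands upright in the cup and is released. Rising and moving aside.

```bash
python3 -m creep '[[0,0,-0.005,0,40],[0,0,-0.01,0,40],[0,0,-0.015,0,40],[0,0,-0.02,0,40],[0,0,-0.02,0,40],[0,0,-0.02,0,40],[0,0,-0.02,0,40],[0,0,-0.02,0,40],[0,0,-0.015,0,40],[-0.01,0,-0.005,0,40],[-0.02,0,0,0,40],[-0.025,0,0,0,40]]'; python3 -m creep '[[-0.025,0,0,0,40],[-0.025,0,0,0,40],[-0.025,0,0,0,40],[-0.025,0,0,0,40],[-0.025,0,0,0,40],[-0.025,0,0,0,40],[-0.025,0,0,0,40],[-0.025,0,0,0,40],[-0.02,0,0,0,40],[-0.01,0,0,0,40],[0,0,0,0,40],[0,0,0,0,40]]'; python3 - <<'E'
from h import *
J=(.49,.289);S=(.534,.029);B=(.534,.0285)
T=[(J,.046,.12,(0,255,0)),(S,.06,.012,(0,255,0)),(B,.025,.091,(0,0,255)),(B,.011,.216,(0,0,255))]
for n in("side","top"): overlay(n,read_camera(n),T,f"pics/j_{n}.png",None,1.5)
E
```

```text
t: 19.58
tool_pos: [0.5344, -0.027, 0.3252]
orientation: [2.218, 2.223, 0.002]
force: [0.3, -0.2, 0.5]
opening: 0.0786
t: 20.58
tool_pos: [0.5339, -0.2569, 0.3239]
orientation: [-2.222, -2.22, -0.0]
force: [-0.1, -0.2, 0.0]
opening: 0.0785
```

View pics/j_side.png

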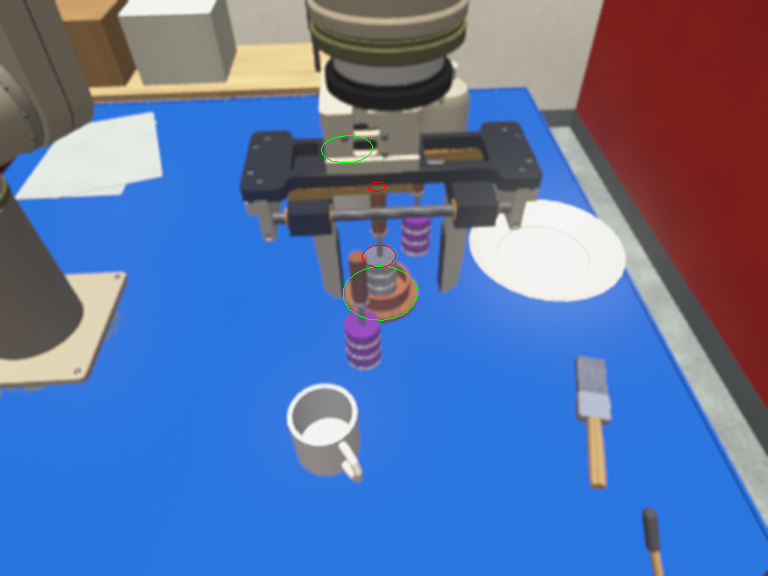

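View pics/j_top.png

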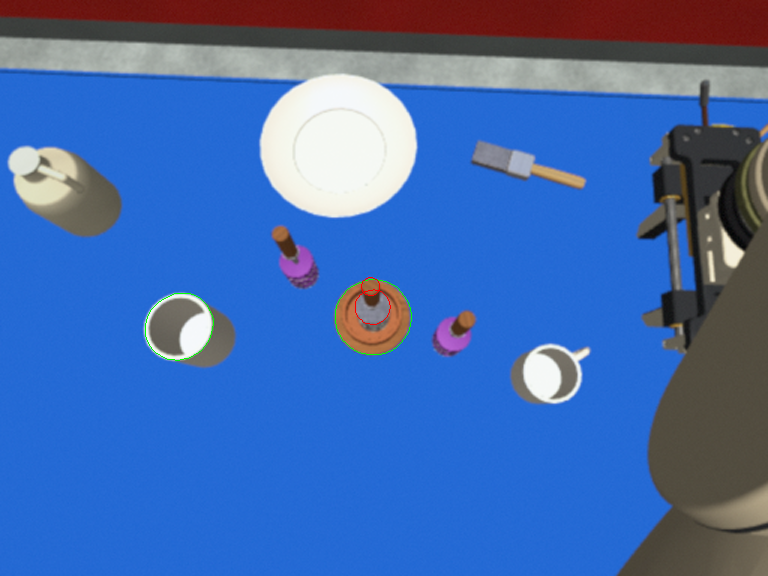

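The brush stands upright in the stand at its predicted circles, top (372,290–305). The jar at (180,327) and the mug at (545,375) are where they were, and the gripper is clear. Handing in.

```bash
python3 -c "
from plant import *
print(close_job())"
```

```text
the job is handed in; nothing more can be done
None
```

The job is done and handed in at about 21 s. I took the grey brush by its handle and scrubbed the jar: down to the bottom, up, and down to the bottom again. Then I set it back upright in its stand and let go.

- **Scrub:** Both pushes to the bottom ended in a contact of 6–7 N at TCP z 0.164, the expected height. In between, the bristles' lower end rose to about z 0.087 in the 0.120 m jar, which is more than half way up.
- **Set-down:** The brush seated with about 6 N at the height expected for the stand. I eased off 1 mm before opening the fingers.
- **Last pictures:** The top picture shows the brush upright and centred in the cup. The jar, mug and both purple look-alikes stand where they were, and the gripper is clear of everything. In the side picture the gripper hid the jar and part of the brush handle, so for those I relied on the top view.

No check failed or disagreed beyond about 2 mm of calibration error.

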